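Mix a reagent bottle and hold it against the clamp's back stop

TASK

Pick up the slimmest of the three amber bottles, press it upright down onto the mixer's sprung rubber pad until the pad is fully down and keep it down for a second, then lift it off. Carry it to the clamp stand and press its side squarely against the middle of the sprung back stop, upright and with the bottle's mid-height level with the stop's centre, with a steady push of about 10 N (the stop about half-way in, never driven fully in), so that I can close the clamp around it. Finish while still gripping and pressing it there, do not let go; leave the other loose things on the bench where they are.

Things in the scene. Friction and masses are not known exactly. Their poses are not given: they have to be found in the camera images.
- bottle_mid (a point): Centre (half-way up, 46 mm above its underside) of the slimmest amber glass bottle: round body 48 mm in diameter up to 66 mm, then a shoulder, neck and a black cap 30 mm in diameter; 92 mm high in all, 0.12 to 0.21 kg, loose, standing upright on the bench. z axis up along the bottle. The taller and the wider amber containers are not it.
- mixer_pad_top (a point): Centre of the upper face of the mixer's round black rubber pad (68 mm in diameter, flat), which stands 92 mm above the bench when up, on a white box-shaped mixer 140 x 115 mm, 66 mm high (74 mm at the collar round the pad). The point moves down with the pad. z up.
- mixer_pad (a joint): How far the mixer's sprung pad is pressed down, m: 0 up, 0.008 fully down (at its end stop). It begins to move at about 3 N and is fully down at about 10 N; it springs back.
- stop_face (a point): Centre of the rubber face of the clamp stand's sprung back stop, an upright plate 36 mm wide, 30 mm high, centred 120 mm above the bench. x is level and points into the face (the way to push, away from the robot), y along the face, z up. The point moves with the stop. Space in front is free, but for the low base plate.
- stop_pad (a joint): How far the sprung back stop is pushed in along its x axis, m: 0 out, 0.030 fully in. Push = 2 N + 600 N/m x value, so 10 N is at 0.0133; it springs back.
- bottle: The same small amber bottle; origin at the centre of its underside.
- mixer: The white mixer, fixed to the bench; origin on the bench below the pad's centre. Its knob faces -x.
- stand: The clamp stand, fixed to the bench; origin on the bench below the centre of the stop's face at rest, axes as the stop's. Base plate 14 mm thick, 110 mm wide, from 10 mm before to 140 mm behind the face. Behind the stop: a rod in a grey block (50 mm and more behind the face at rest, top at 142 mm) and a steel jaw swung open to +y (66 mm and more behind).
- tall_bottle: Bystander: tall amber bottle, 60 mm in diameter, 150 mm high; origin at its underside.
- squat_jar: Bystander: squat wide amber jar, 68 mm in diameter, 68 mm high; origin at its underside.
- petri_dishes: Bystander: stack of clear dishes, 90 mm in diameter, 41 mm high; origin at its underside.
- slide_box: Bystander: flat blue box 100 x 85 x 35 mm; origin at its underside.
- beaker: Bystander: glass beaker 70 mm in diameter, 90 mm high; origin at its underside.
- brush: Bystander: small brush 150 mm long, lying flat along its x axis; origin under its middle.

How it is judged:
On the way, in this order (a step that is already met when the one before it is completed fails the run):
1. the held bottle presses the mixer's pad fully down, upright (value of joint mixer_pad above 0.0068 m and contact force between bottle and mixer_pad above 4 N and contact force between the fingers and bottle above 1 N and angle between bottle's own z axis and vertical below 0.25 rad), for 0.5 s.
2. the bottle is lifted off the mixer and held clear (value of joint mixer_pad below 0.002 m and contact force between bottle and mixer_pad below 0.05 N and contact force between the fingers and bottle above 1 N), for 0.1 s.
At the end, for the whole second after the job is handed in: Through the last second the gripped bottle, off the bench and at rest, presses the back stop with 5 to 15 N (stop 4 to 23 mm in), its centre within 12 mm sideways and 14 mm in height of the stop's, tilted under 0.2 rad; no other loose thing moved 30 mm (contact force between bottle and stop_pad between 5 and 15 N and value of joint stop_pad between 0.004 and 0.023 m and contact force between the fingers and bottle above 1 N and contact force between each of the fingers, the arm and stop_pad below 0.5 N and y of bottle_mid in the frame of stop_face between -0.012 and 0.012 m and z of bottle_mid in the frame of stop_face between -0.014 and 0.014 m and x of bottle_mid in the frame of stop_face below 0 m and height (world z) of bottle above 0.05 m and angle between bottle's own z axis and vertical below 0.2 rad and linear speed of bottle below 0.02 m/s and distance of each of tall_bottle, squat_jar, petri_dishes, slide_box, beaker, brush from where it was at the start of the episode below 0.03 m); the arm keeps its last pose, push and grip.
It fails at once if the back stop is driven fully in (value of joint stop_pad above 0.0285 m).
It fails at once if the bottle is tipped over (angle between bottle's own z axis and vertical above 0.7 rad).
It fails at once if another loose thing on the bench is displaced (distance of any of tall_bottle, squat_jar, petri_dishes, slide_box, beaker, brush from where it was at the start of the episode above 0.03 m).
It also fails if it takes over 56 s, if anything falls off the work surface, if the arm or the gripper's body presses on something with over 40 N, if the wrist force passes 120 N, or if a joint passes its speed limit or range.

ROBOT

A 7-joint arm with a two-finger parallel gripper is mounted at the origin on the work surface. World frame = base frame: x ahead of the robot, y to its left, z up, the work surface at z = 0. Lengths are in m, angles in rad, forces in N, time in s.
With the tool pointing down it reaches from about 0.425 to 0.95 m from the base axis. Payload 4.7 kg.
Tool frame: the origin (TCP) lies at the very end of the fingers, on their centre line; the grasp point (between the pads) lies 19 mm behind it; z points along the fingers, y is the line along which they close (so a half turn about z gives the same grasp; the last joint's range is limited). The gripper opens to 85 mm and grips with 20 to 120 N. Pads are 22 mm wide; open, the fingers measure 114 mm over their backs; the gripper's body (76 mm by 85 mm) begins 54 mm behind the grasp point. The pads swing forward as they close: fully open they stand 13 mm farther back than shut.
Start: joints at [-1.347, 0.469, -0.049, 1.532, 0.024, 1.141, -0.082], TCP at [0.169, 0.654, 0.231] pointing down, gripper open.
Joint ranges: [-2.59, 2.59], [-0.33, 1.99], [-1.39, 1.29], [0.1, 2.45], [-1.04, 4.18], [0.21, 1.99], [-2.66, 2.66]. Speed limits (rad/s): [2.57, 2.57, 3.14, 3.14, 3.14, 3.14, 3.14].

INTERFACE

Orientations are given as a rotation vector (axis times angle).
In Python, from bench import arm, claw, vision, job, spotter, status gives the robot as it stands. Calls block until the motion is done:
- arm.move_pose(position, orientation): joint-space move of the TCP to a pose.
- arm.servo_line(position, orientation=None, max_speed=0.15): straight line of the TCP; orientation=None keeps the orientation; max_speed is the mean speed in m/s.
- arm.movej(angles): joint-space move.
- claw.set_gripper(opening, force=None): finger opening in m; force is the grip in N (None keeps the last); returns when the fingers have stopped.
- arm.sleep(seconds).
- arm.solve_ik(position, orientation): joint angles nearest the present ones, or None.
- vision.snapshot(name): name is "scene" or "side" or "wrist"; returns the picture (384x512x3 uint8, red, green, blue); there is no depth.
- vision.camera_info(name): a dict with "intrinsics" (3x3 intrinsics, pixels), "T" (4x4, takes a point from camera to world coordinates); the wrist camera has in their place "T_tool_cam" (4x4, takes a point from camera to tool coordinates, whose origin is the TCP and whose axes are the flange's). Camera axes: x right, y up, looking along -z (the intrinsics and any distortion apply to the point x, -y, -z); pixel columns grow to the right and rows downward; lengths in m; the calibration is good to about 2 mm. A picture is of the moment at which its call begins: read the wrist's pose just before it. camera_info takes no time and is no camera call.
A pose or a line that the arm cannot do raises arm.MotionError and nothing moves.
- job.finish_job(): hands the job in, once; it reports no verdict.
Trained networks look in the newest picture that a camera, given by its name, has taken for a name from the list of things; names that differ only in an ending like _2 or _b are one class to them, and where a whole thing is asked for, a point or a joint stands for the part that bears it (a point fixed in the world has none). Each returns a list of dicts, best first, with "p" (0 to 1); they miss things now and then, are a little off and sometimes report something else, mostly with a low value. They report only what shows in the picture. A call takes as long as a camera call.
- spotter.boxes_of(camera, query): "rect" ([left, top, width, height] in pixels, round what is visible of it).
- spotter.masks_of(camera, query): "region" (384x512 bool, what is visible of it) and "rect" ([left, top, width, height] in pixels, round what is visible of it).
Readings, each from a call of its own:
- status.current_clock(): time.
- status.current_q(): joint angles.
- status.current_qvel(): joint speeds.
- status.current_joint_torque(): joint torques, N m.
- status.current_tool_pos(): TCP position.
- status.current_eef_rot(): TCP orientation.
- status.current_force(): force on the tool from outside, world axes, zero at the start.
- status.current_wrist_torque(): the same for the moment, N m.
- status.current_width(): finger opening in m.
Only numpy, scipy, OpenCV 4.12 (cv2) and the standard library are available. Lean on these libraries where they do the work, as an engineer would, in place of code of your own. Each camera call takes 0.05 s, during which the arm holds its last target. There are 200 camera calls.

## Working session

There is one attempt and no reset: what is moved stays moved. The work goes in short steps, each a Python script; the robot and the scene stay as the last script left them, time stands still between calls to the robot, and variables do not carry over. Pictures are saved under pics/ and viewed, on a budget of 10 in all, crops included, one or two more only if the job needs it, and the job is handed in when it is done.

```bash
mkdir -p pics; ls
python3 - <<'E'
from bench import arm, claw, vision, job, spotter, status
import cv2, numpy as np
ims=[]
for n in ["scene","side"]:
    im=vision.snapshot(n); ims.append(im)
    i=vision.camera_info(n); print(n,{k:(np.round(v,3).tolist() if hasattr(v,'__len__') and not isinstance(v,(str,dict)) else v) for k,v in i.items()})
    for q in ["bottle","mixer","mixer_pad","stop_pad","stand","tall_bottle","squat_jar"]:
        print(q,[(np.round(d["rect"]).tolist(),round(d["p"],2)) for d in spotter.boxes_of(n,q)][:3])
    cv2.imwrite(f"pics/{n}0.png",im[:,:,::-1])
print(vision.camera_info("wrist")); print(status.current_clock(),status.current_eef_rot(),status.current_width())
E
```

```text
pics
scene {'intrinsics': [[351.263, 0.0, 260.81], [0.0, 351.263, 186.128], [0.0, 0.0, 1.0]], 'T': [[0.4, -0.561, 0.725, 1.245], [0.916, 0.228, -0.329, -0.303], [0.019, 0.796, 0.605, 0.706], [0.0, 0.0, 0.0, 1.0]]}
bottle [([192.0, 181.0, 13.0, 36.0], 0.89), ([271.0, 148.0, 22.0, 45.0], 0.44)]
mixer [([145.0, 231.0, 53.0, 62.0], 0.97)]
mixer_pad [([153.0, 234.0, 32.0, 22.0], 0.94)]
stop_pad [([355.0, 180.0, 27.0, 24.0], 0.74)]
stand [([338.0, 179.0, 72.0, 69.0], 0.58)]
tall_bottle [([272.0, 147.0, 17.0, 46.0], 0.93)]
squat_jar []
side {'intrinsics': [[445.955, 0.0, 244.186], [0.0, 445.955, 184.716], [0.0, 0.0, 1.0]], 'T': [[0.999, 0.032, -0.033, 0.471], [-0.045, 0.548, -0.835, -1.221], [-0.009, 0.836, 0.549, 0.897], [0.0, 0.0, 0.0, 1.0]]}
bottle [([209.0, 212.0, 18.0, 32.0], 0.96), ([254.0, 192.0, 30.0, 24.0], 0.37)]
mixer [([259.0, 226.0, 56.0, 48.0], 0.92)]
mixer_pad [([278.0, 228.0, 27.0, 12.0], 0.73), ([210.0, 150.0, 18.0, 41.0], 0.71)]
stop_pad []
stand [([266.0, 128.0, 41.0, 41.0], 0.62)]
tall_bottle [([211.0, 149.0, 17.0, 45.0], 0.69), ([276.0, 226.0, 26.0, 24.0], 0.53), ([168.0, 133.0, 24.0, 29.0], 0.31)]
squat_jar [([217.0, 188.0, 20.0, 24.0], 0.64)]
{'intrinsics': array([[307.43079123,   0.        , 259.18207271],
       [  0.        , 307.43079123, 186.58885868],
       [  0.        ,   0.        ,   1.        ]]), 'T_tool_cam': array([[ 3.94019374e-04,  9.44534095e-01,  3.28413136e-01,
         8.42936071e-02],
       [ 9.99999761e-01, -1.85309890e-04, -6.66805761e-04,
         3.94279048e-04],
       [-5.68962574e-04,  3.28413320e-01, -9.44533942e-01,
        -1.42995500e-01],
       [ 0.00000000e+00,  0.00000000e+00,  0.00000000e+00,
         1.00000000e+00]])}
0.8 [-3.96003171e-01 -3.11648144e+00 -1.43609364e-04] 0.08531985016506059
```

View pics/scene0.png

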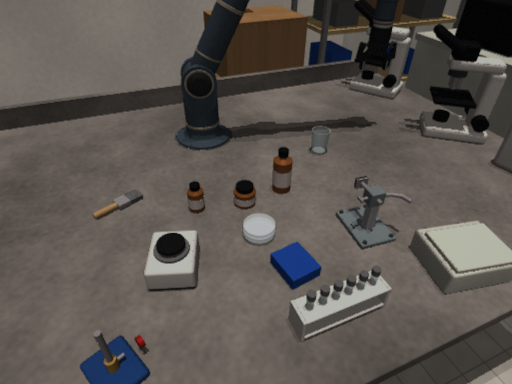

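View pics/side0.png

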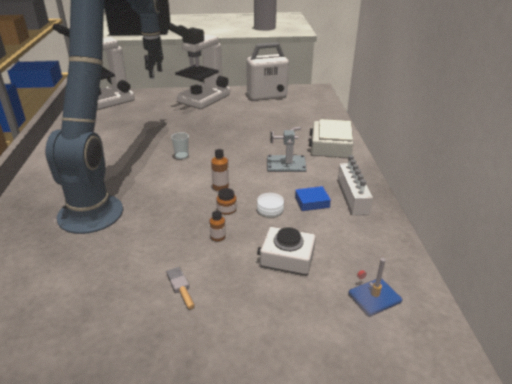

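Scene view: bottle with its cap at (195,186), pad centre at (169,245), stop at about (360,183). Side view: cap at (217,214), pad at (289,237), stop at about (276,136).

```bash
cat > h.py <<'E'
from bench import arm, claw, vision, job, spotter, status
import cv2, numpy as np
from scipy.spatial.transform import Rotation as R
def cam(n):
    i=vision.camera_info(n); K=np.array(i["intrinsics"])
    if "T" in i: return K,np.array(i["T"])
    W=np.eye(4); W[:3,:3]=R.from_rotvec(status.current_eef_rot()).as_matrix(); W[:3,3]=status.current_tool_pos()
    return K,W@np.array(i["T_tool_cam"])
def ray(c,uv):
    K,T=c; p=np.linalg.inv(K)@[uv[0],uv[1],1]
    return T[:3,3],T[:3,:3]@np.array([p[0],-p[1],-1])
def onz(c,uv,z):
    o,d=ray(c,uv); return o+d*(z-o[2])/d[2]
def proj(c,P):
    K,T=c; p=T[:3,:3].T@(np.asarray(P)-T[:3,3]); q=K@[p[0],-p[1],-p[2]]; return q[:2]/q[2]
E
python3 - <<'E'
from h import *
s,d=cam("scene"),cam("side")
for n,a,b,z in [("bottle cap",(195,186),(217,214.5),.092),("pad",(169,245),(289,237),.092),("tallcap",(283.5,151),(220,153),.15),("jar",(245,186),(226,193),.068),("dish",(259,221),(270,199),.041),("box",(296,262),(313,195),.035),("beaker",(320,130),(180,137),.09),("stoptop?",(360,180),(273,133),.135)]:
    print(n,onz(s,a,z).round(3),onz(d,b,z).round(3))
print("baseplate",[onz(s,p,.014)[:2].round(3).tolist() for p in [(337,217),(373,208),(395,237),(361,245)]])
print("mixer corners",[onz(s,p,.066)[:2].round(3).tolist() for p in [(151,234),(197,232),(198,272),(147,277)]])
im=[cv2.resize(cv2.imread("pics/scene0.png")[165:260,320:420],(500,475),interpolation=2),cv2.resize(cv2.imread("pics/side0.png")[115:185,250:320],(300,300),interpolation=2)]
o=np.zeros((475,800,3),np.uint8);o[:,:500]=im[0];o[:300,500:]=im[1];cv2.imwrite("pics/c1.png",o)
E
```

```text
bottle cap [ 0.438 -0.144  0.092] [ 0.43  -0.153  0.092]
pad [ 0.638 -0.26   0.092] [ 0.631 -0.269  0.092]
tallcap [0.445 0.133 0.15 ] [0.441 0.118 0.15 ]
jar [0.463 0.    0.068] [ 0.458 -0.006  0.068]
dish [ 0.593 -0.01   0.041] [ 0.604 -0.01   0.041]
box [0.757 0.019 0.035] [0.752 0.014 0.035]
beaker [0.277 0.371 0.09 ] [0.281 0.365 0.09 ]
stoptop? [0.64  0.274 0.135] [0.641 0.288 0.135]
baseplate [[0.638, 0.221], [0.646, 0.345], [0.769, 0.324], [0.758, 0.218]]
mixer corners [[0.557, -0.293], [0.595, -0.184], [0.72, -0.216], [0.69, -0.324]]
```

View pics/c1.png

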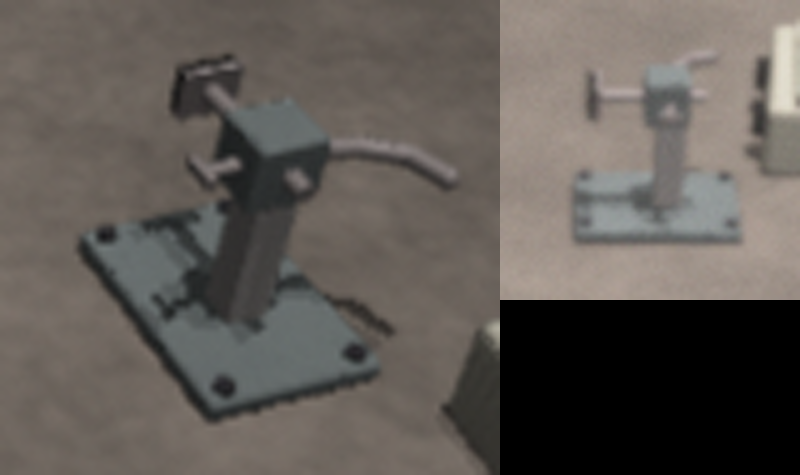

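Run:
```python
from h import *
s,d=cam("scene"),cam("side")
print("base",[onz(s,p,.014)[:2].round(3).tolist() for p in [(336,213),(366.4,206),(396,238.6),(361.6,247)]])
print("stop",onz(s,(361.4,182.6),.12).round(3),onz(d,(271.5,136.7),.12).round(3))
def look(p,name,qs):
    arm.move_pose(p,[0,np.pi,0]); arm.sleep(.2)
    c=cam("wrist"); np.savez(f"{name}.npz",K=c[0],T=c[1]); im=vision.snapshot("wrist"); cv2.imwrite(f"pics/{name}.png",im[:,:,::-1])
    print(name,status.current_clock(),status.current_tool_pos())
    for q in qs:
        for m in spotter.masks_of("wrist",q)[:2]:
            v,u=np.nonzero(m["region"]); print(q,round(m["p"],2),m["rect"],u.mean().round(1),v.mean().round(1))
look([.64,.28,.30],"w_stand",["stop_pad","stand"])
look([.45,-.147,.24],"w_bot",["bottle"])
a=[cv2.imread(f"pics/{n}.png") for n in ("w_stand","w_bot")]
cv2.imwrite("pics/w2.png",cv2.resize(np.hstack(a),(800,300),interpolation=cv2.INTER_AREA))
```

```text
base [[0.622, 0.228], [0.63, 0.332], [0.775, 0.322], [0.764, 0.215]]
stop [0.635 0.285 0.12 ] [0.635 0.287 0.12 ]
w_stand 3.2167 [0.6396794  0.28069023 0.29991818]
stop_pad 0.89 [243.9, 150.0, 38.8, 93.5] 260.5 171.5
stop_pad 0.74 [215.0, 126.2, 110.5, 133.5] 261.3 182.8
stand 0.55 [216.4, 125.3, 108.7, 131.8] 261.1 182.7
w_bot 5.2833 [ 0.45045728 -0.14652741  0.23996194]
bottle 0.66 [238.4, 113.3, 45.5, 50.7] 261.1 139.0
```

View pics/w_stand.png

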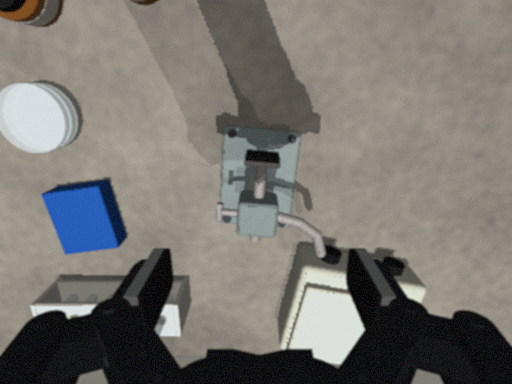

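View pics/w_bot.png

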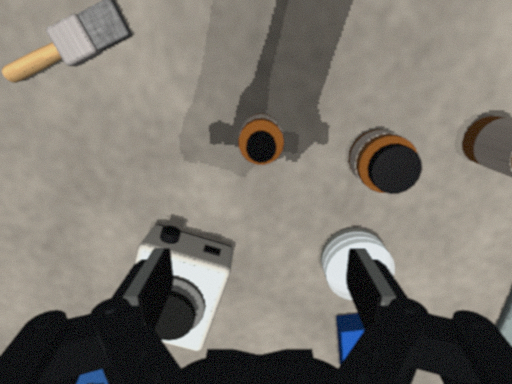

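Stand close-up: the stop's face spans about (246,151)–(279,164) and the base plate's front edge runs (223,128)–(301,131). Bottle close-up: cap at (261,147). Mixer at lower left is partly hidden by a finger.

Run:
```python
from h import *
def L(n): z=np.load(n+".npz"); return z["K"],z["T"]
c=L("w_stand"); g=cv2.imread("pics/w_stand.png").max(2)
m=(g<45); m[:140]=0;m[175:]=0;m[:,:235]=0;m[:,290:]=0
n,lab,st,_=cv2.connectedComponentsWithStats(m.astype(np.uint8)); k=1+st[1:,4].argmax()
v,u=np.nonzero(lab==k); print("black",st[k],cv2.minAreaRect(np.c_[u,v].astype(np.float32)))
for col in (250,262,275): print(col, v[u==col].min(),v[u==col].max())
print("face ctr",onz(c,(u.mean()+0,v.mean()),.12).round(4))
for col in (250,275): print(onz(c,(col,v[u==col].max()+.5),.135).round(4),onz(c,(col,v[u==col].min()-.5),.105).round(4))
f=[onz(c,p,.014) for p in [(223,128),(301,131),(293,222),(219,220)]]; print("base",np.round(f,3)[:,:2].tolist())
b=L("w_bot"); g=cv2.imread("pics/w_bot.png").max(2); m=(g<40);m[:120]=0;m[175:]=0;m[:,:240]=0;m[:,285:]=0
n,lab,st,ct=cv2.connectedComponentsWithStats(m.astype(np.uint8)); k=1+st[1:,4].argmax(); print(st[k],ct[k],onz(b,ct[k],.092).round(4))
print("pad proj", [ (proj(b,(.635,y,.092))).round(1).tolist() for y in(-.26,-.265,-.27)])
m=spotter  # mixer: look once more
arm.move_pose([.66,-.265,.30],[0,np.pi,0]); arm.sleep(.2)
cc=cam("wrist"); im=vision.snapshot("wrist"); cv2.imwrite("pics/w_mix.png",im[:,:,::-1])
for q in spotter.masks_of("wrist","mixer_pad")[:2]:
    v,u=np.nonzero(q["region"]); r=q["rect"]; print(q["p"],r,u.mean(),v.mean(),onz(cc,(u.mean(),v.mean()),.09).round(4),onz(cc,(r[0]+r[2]/2,r[1]+r[3]/2),.092).round(4))
for q in spotter.boxes_of("wrist","mixer"): print(q)
np.savez("w_mix.npz",K=cc[0],T=cc[1])
```

```text
black [246 150  33  13 320] ((262.1969299316406, 156.0464630126953), (32.32823181152344, 10.310444831848145), 3.814074993133545)
250 151 160
262 151 160
275 153 162
face ctr [0.633  0.2845 0.12  ]
[0.6339 0.272  0.135 ] [0.6301 0.2712 0.105 ]
[0.636  0.2977 0.135 ] [0.6323 0.2992 0.105 ]
base [[0.619, 0.231], [0.623, 0.34], [0.762, 0.334], [0.759, 0.22]]
[247 131  28  31 662] [260.6858006  146.31117825] [ 0.4268 -0.1446  0.092 ]
pad proj [[162.3, 320.3], [158.1, 320.3], [153.8, 320.3]]
0.96 [236.3, 98.1, 58.9, 63.4] 266.0536231884058 130.5623188405797 [ 0.6302 -0.2559  0.09  ] [ 0.6291 -0.2563  0.092 ]
0.38 [208.0, 49.3, 121.8, 138.9] 265.7965623863223 121.8896871589669 [ 0.6204 -0.2563  0.09  ] [ 0.6167 -0.2529  0.092 ]
{'rect': [207.4, 50.8, 119.9, 137.7], 'p': 0.84}
```

View pics/w_mix.png

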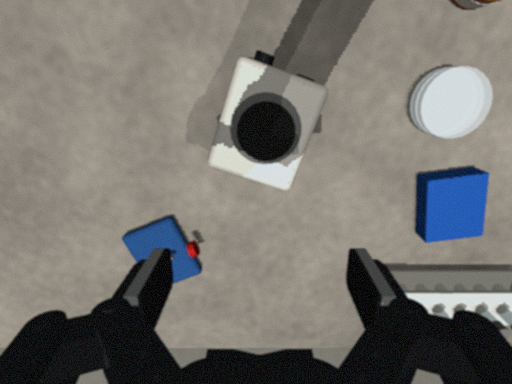

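Everything is consistent: bottle (0.427,-0.145), pad (0.631,-0.256), stop face (0.633,0.285) with yaw about -4°. Now the grasp.

Run:
```python
from h import *
O=[0,np.pi,0]
arm.move_pose([.427,-.1446,.20],O)
arm.servo_line([.427,-.1446,.025],O,max_speed=.12)
print(status.current_tool_pos(),status.current_force(),status.current_width())
claw.set_gripper(0.03,60); print("w",status.current_width(),status.current_clock())
arm.servo_line([.427,-.1446,.21],O,max_speed=.12); arm.sleep(.2)
print(status.current_tool_pos(),status.current_force(),status.current_width(),status.current_clock())
c=cam("wrist"); a=vision.snapshot("wrist"); b=vision.snapshot("side")
K=cam("side"); u,v=proj(K,(.427,-.1446,.23)).astype(int)
b=cv2.resize(b[max(v-50,0):v+50,u-50:u+50],(384,384),interpolation=cv2.INTER_CUBIC)
o=np.hstack([cv2.resize(a,(416,312)),cv2.resize(b,(312,312))]);cv2.imwrite("pics/grip.png",o[:,:,::-1])
```

```text
[ 0.42745708 -0.14474317  0.02549455] [-0.65418837 -0.48357191 -0.69515651] 0.08511895630553114
w 0.04669970056710888 9.7917
[ 0.42677346 -0.14458497  0.20961145] [-0.16973689  0.01867388 -0.50762805] 0.04662586659333974 11.6833
```

View pics/grip.png

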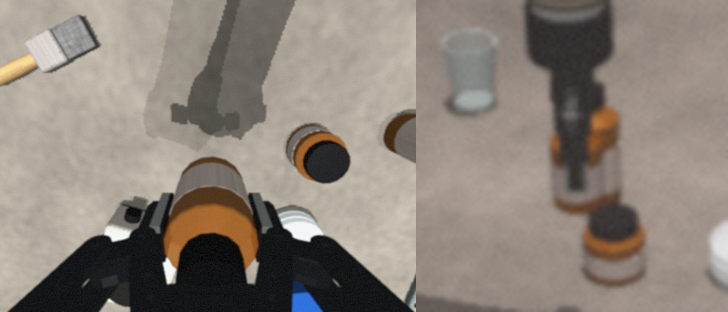

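Run:
```python
from h import *
O=[0,np.pi,0]; x,y=.630,-.256
arm.move_pose([x,y,.21],O); arm.servo_line([x,y,.128],O,max_speed=.1); arm.sleep(.3)
f0=np.array(status.current_force()); print("f0",f0)
z=.120
while z>.100:
    arm.servo_line([x,y,z],O,max_speed=.03); arm.sleep(.1)
    f=np.array(status.current_force())-f0; print(round(z,4),status.current_tool_pos()[2].round(4),f.round(1))
    if f[2]>16: break
    z-=.001 if f[2]<9 else .0005
arm.sleep(1.0); f=np.array(status.current_force())-f0
print("hold",f.round(1),status.current_wrist_torque(),status.current_tool_pos(),status.current_width(),status.current_clock())
```

```text
f0 [ 0.46538315  0.40639728 -1.95257439]
0.12 0.12 [-0.5 -0.9  1. ]
0.119 0.119 [ 0.2 -0.   0.1]
0.118 0.118 [-0.1 -0.6  0.4]
0.117 0.1174 [-0.6  0.1  2.8]
0.116 0.1162 [-0.6  0.4  4. ]
0.115 0.1152 [-0.8  0.4  5.4]
0.114 0.1142 [-1.  -0.3  6.4]
0.113 0.1132 [-1.6  0.1  6.4]
0.112 0.1122 [-1.5  0.6  6.9]
0.111 0.1114 [-1.2 -0.2  7.7]
0.11 0.1106 [-2.1  0.6  8.3]
0.109 0.1097 [-1.4  0.1  9.7]
0.1085 0.1096 [-2.8  0.6 11.8]
0.108 0.1096 [-3.   0.7 13.2]
0.1075 0.1095 [-3.8  2.6 16.6]
hold [-3.2  2.3 16.4] [0.54656667 0.82669434 0.03783527] [ 0.6302441  -0.25611817  0.10957987] 0.0469743001246146 20.3917
```

Run:
```python
from h import *
yaw=np.radians(-4); ex=np.array([np.cos(yaw),np.sin(yaw),0])
O=(R.from_euler('z',yaw)*R.from_rotvec([0,np.pi,0])).as_rotvec()
arm.servo_line([.630,-.256,.22],max_speed=.1); arm.sleep(.2)
F=np.array([.633,.285,.0995])
P=lambda s,z=.0995: (F+ex*s)*[1,1,0]+[0,0,z]
arm.move_pose(P(-.09,.22),O); arm.servo_line(P(-.09),O,max_speed=.12); arm.servo_line(P(-.055),O,max_speed=.08); arm.sleep(.4)
print(status.current_tool_pos(),status.current_force(),status.current_width(),status.current_clock())
o=[]
for n in ("scene","side"):
    a=vision.snapshot(n); u,v=proj(cam(n),(.61,.285,.14)).astype(int)
    o.append(cv2.resize(a[v-45:v+45,u-45:u+45],(400,400),interpolation=cv2.INTER_CUBIC))
    K=cam(n); print(n,u-45,v-45)
cv2.imwrite("pics/pre.png",np.hstack(o)[:,:,::-1])
c=cam("wrist");np.savez("w_pre.npz",K=c[0],T=c[1]);a=vision.snapshot("wrist");cv2.imwrite("pics/w_pre.png",a[:,:,::-1])
```

```text
[0.57792248 0.28900141 0.09956412] [-0.14478236 -0.15418938 -1.15938193] 0.0467742099575365 26.0167
scene 312 126
side 219 87
```

View pics/pre.png

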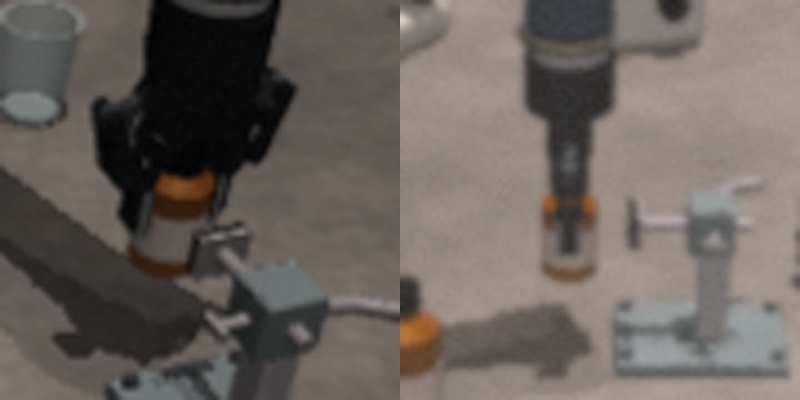

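The bottle is upright and in line with the stop, with about 30 mm of gap in the side view. Now push gradually.

Run:
```python
from h import *
yaw=np.radians(-4); ex=np.array([np.cos(yaw),np.sin(yaw),0])
O=(R.from_euler('z',yaw)*R.from_rotvec([0,np.pi,0])).as_rotvec()
F=np.array([.633,.285,.0995]); P=lambda s:F+ex*s
f0=np.mean([(status.current_force(),arm.sleep(.02))[0] for _ in range(8)],0)
s=-.036; n=0; sc=None
while s<.006 and n<40:
    arm.servo_line(P(s),O,max_speed=.04); arm.sleep(.1); n+=1
    f=np.mean([(status.current_force(),arm.sleep(.02))[0] for _ in range(4)],0)-f0; push=-f@ex
    sa=(np.array(status.current_tool_pos())-F)@ex
    print(round(s,4),sa.round(4),f.round(1),push.round(1))
    if push>9.6: break
    s+=.002 if push<7.5 else .001
arm.sleep(.5)
f=np.mean([(status.current_force(),arm.sleep(.02))[0] for _ in range(10)],0)-f0
print("hold",f.round(2),status.current_tool_pos(),status.current_width(),status.current_clock())
o=[]
for n in ("scene","side"):
    a=vision.snapshot(n); u,v=proj(cam(n),(.61,.285,.14)).astype(int)
    o.append(cv2.resize(a[v-45:v+45,u-45:u+45],(400,400),interpolation=cv2.INTER_CUBIC))
cv2.imwrite("pics/press.png",np.hstack(o)[:,:,::-1])
```

```text
-0.036 -0.0363 [ 0.2  0.1 -0.1] -0.2
-0.034 -0.0341 [ 0.1 -0.7  0.2] -0.2
-0.032 -0.032 [ 0.5  0.  -0.4] -0.5
-0.03 -0.03 [ 0.4 -0.   0.2] -0.4
-0.028 -0.0284 [-1.7 -0.   0.2] 1.7
-0.026 -0.0264 [-3.1  1.   0.7] 3.2
-0.024 -0.0244 [-4.3  1.   0.2] 4.3
-0.022 -0.0226 [-5.7  0.8  0.4] 5.7
-0.02 -0.021 [-6.2  0.8  1.6] 6.3
-0.018 -0.0194 [-7.6  1.   2.2] 7.6
-0.017 -0.0185 [-7.7  0.5  2.9] 7.7
-0.016 -0.0177 [-8.2  0.3  3.1] 8.2
-0.015 -0.0169 [-8.9 -0.   3. ] 8.9
-0.014 -0.0161 [-9.3  0.4  3.8] 9.3
-0.013 -0.0152 [-9.4  0.2  4.3] 9.4
-0.012 -0.0145 [-10.3   0.1   4.6] 10.3
hold [-10.29   0.09   4.57] [0.61857456 0.28591548 0.09931489] 0.046121270376739076 34.0083
```

View pics/press.png

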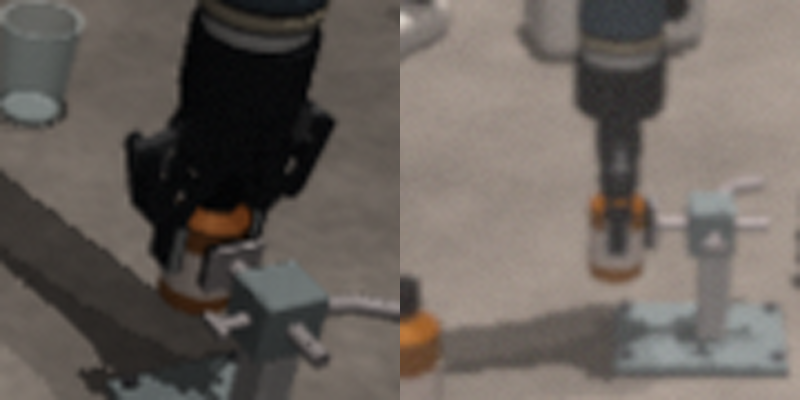

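Push is 10.3 N at 14 mm of travel, which matches the spring law. I'll check height and tilt numerically against the picture.

Run:
```python
from h import *
yaw=np.radians(-4); ex=np.array([np.cos(yaw),np.sin(yaw),0])
t=np.array(status.current_tool_pos()); K=cam("side"); u0,v0=(proj(K,(.61,.285,.14)).astype(int)-45)
a=np.linspace(0,2*np.pi,73)
q=lambda p:((proj(K,p)-[u0,v0])*400/90)+[400,0]
fx=np.array([t[0],t[1],0])+ex*.0245
print("stop z .105/.12/.135",[q(fx+[0,0,z]).round(0).tolist() for z in (.105,.12,.135)])
for zb in (.064,.074,.084):
    pts=np.array([q((t[0]+.024*np.cos(b),t[1]+.024*np.sin(b),zb)) for b in a]); print("bottom",zb,pts.min(0).round(0),pts.max(0).round(0), "shoulder centre",q((t[0],t[1],zb+.066)).round(0),"mid",q((t[0],t[1],zb+.046)).round(0))
im=cv2.imread("pics/press.png"); cv2.imwrite("pics/press2.png",cv2.resize(im[170:300,560:690],(780,600),interpolation=cv2.INTER_CUBIC)) if 0 else None
g=im[:,610]; print([ (r,g[r].tolist()) for r in range(262,292,3)])
for r in (212,225,240,255): print(r,[im[r,c].tolist() for c in range(578,604,4)])
print(status.current_force(),status.current_wrist_torque(),status.current_clock())
```

```text
stop z .105/.12/.135 [[642.0, 238.0], [643.0, 222.0], [643.0, 206.0]]
bottom 0.064 [585. 266.] [640. 293.] shoulder centre [614. 211.] mid [614. 232.]
bottom 0.074 [585. 256.] [640. 283.] shoulder centre [614. 201.] mid [614. 222.]
bottom 0.084 [585. 246.] [641. 273.] shoulder centre [614. 190.] mid [614. 211.]
[(262, [113, 120, 131]), (265, [106, 114, 130]), (268, [93, 104, 125]), (271, [72, 89, 115]), (274, [56, 78, 108]), (277, [57, 79, 108]), (280, [70, 90, 117]), (283, [96, 112, 133]), (286, [119, 132, 148]), (289, [132, 142, 155])]
212 [[135, 145, 157], [127, 136, 151], [111, 122, 138], [82, 100, 121], [52, 77, 109], [43, 71, 107], [49, 68, 98]]
225 [[136, 147, 160], [136, 144, 158], [121, 129, 142], [92, 103, 118], [68, 81, 102], [59, 74, 98], [63, 74, 94]]
240 [[135, 145, 158], [133, 143, 154], [126, 134, 146], [115, 120, 134], [107, 112, 126], [110, 116, 127], [108, 112, 120]]
255 [[140, 147, 161], [132, 141, 155], [119, 128, 141], [107, 114, 126], [105, 112, 122], [112, 117, 128], [112, 117, 125]]
[-9.70619383 -0.14783223  1.9294756 ] [0.02270048 1.93081936 0.00775066] 34.1083
```

```bash
python3 -c "
import cv2;im=cv2.imread('pics/press.png');cv2.imwrite('pics/press2.png',cv2.resize(im[170:300,560:690],(600,600),interpolation=2))"
```

```text
(no output)
```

View pics/press2.png

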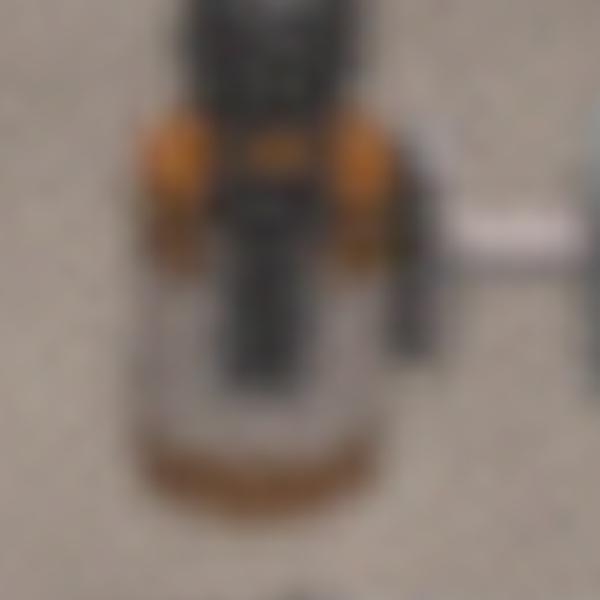

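The bottle's bottom edge sits at row 283 in the crop, matching an underside height of 0.074 m, so its mid-height is level with the stop. Tilt is only a few degrees. Handing in.

```bash
python3 -c "
from h import *
print(status.current_force(),status.current_width()); job.finish_job()"
```

```text
[-9.70619383 -0.14783223  1.9294756 ] 0.04680361918163392
the job is handed in; nothing more can be done
```

The job is handed in, with the arm still gripping the slim bottle and pressing it against the back stop. The system gives no verdict, so success is judged from my own readings.

- **Mixer:** I gripped the bottle at mid-height with 60 N and pressed it on the mixer pad. The pad met its end stop after about 8 mm of travel at about 16 N. I held it there for more than 1 s, then lifted the bottle clear.
- **Back stop:** The last force reading before hand-in shows a push of about 10 N, with about 14 mm of travel since contact, which agrees with the stop's spring law. In the side image the bottle's mid-height is level with the stop's centre to within a few mm, and its tilt is only a few degrees. By commanded pose, the bottle is within about 2 mm sideways of where I measured the stop's centre.
- **Time:** The clock stood at 34.1 s, against the 56 s limit.

Two things I did not fully settle:
- **Upward force:** While pushing, the tool felt an upward force of up to about 4.6 N, probably friction at the stop. The bottle did not visibly slip.
- **Other loose things:** I planned the arm's path to keep clear of them, but did not measure their positions again at the end.

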